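# Latch the collet case: hasp over the stud, keeper collar on

### The job

Latch the shut steel case: swing its hinged hasp right over so that its slot drops over the upright stud and the strap lies fully flat on the bracket. Then take the aluminium collar from the bench and slide it down over the stud until it sits flat on the hasp, holding it down. Leave the collet, live center, chuck key and tool post where they are.

Things in the scene. Friction and masses are not known exactly. Their poses are not given: they have to be found in the camera images.
- case: Grey steel case with a dark lid (shut, does not move), fixed to the bench. Origin: on the bench surface straight under the middle of the hasp's hinge line; z up. The box, 200 x 208 mm, lies on the +x side, its lid top 88 mm above the bench. On the -x side a dark steel bracket plate 190 mm long (x) and 90 mm wide (y) has its top 82 mm above the bench and carries the stud 94 mm from the hinge line.
- stud_top (a point): Middle of the top end of the upright steel catch stud fixed to the bracket: 22 mm diameter, 48 mm tall above the bracket, its last 5 mm tapering to 14 mm; its top is 130 mm above the bench. It stands 42 mm out of the closed hasp.
- hasp_hinge (a point): Middle of the hasp's hinge axis, 90 mm above the bench at the lid's front edge; fixed. The axis is level, along the y axis of the case.
- hasp (a joint): Angle of the hasp in rad: 0 = closed, lying flat on the bracket around the stud; 1.57 = standing upright; more = leaning back over the lid; limit 2.6. A stiff hinge: it stays where it is left (2 to 4 N at its end moves it).
- hasp_tip (a point): Middle of the rounded free end of the hasp, a flat steel strap 60 mm wide and 6 mm thick that reaches 165 mm from the hinge axis. A slot 42 mm long and 30 mm wide, from 77 to 119 mm from the axis, takes the stud. Closed, the strap's top is 88 mm and its underside 82 mm above the bench; this point is 165 mm from the axis on the -x side.
- collar: Loose plain aluminium ring (keeper collar), outer diameter 62 mm, bore 28 mm, 30 mm high, 0.2 kg, lying flat on the bench. Origin: centre of its underside; z along the bore. Seated, its underside is 88 mm above the bench.
- collet: Bystander: aluminium collet standing on its narrow end, 70 mm tall, 34 mm diameter flaring to 48 mm at the top, only a shallow dimple in its top. Origin: centre of its underside.
- live_center: Bystander: brass live center 142 mm long, lying along its x axis on a small wooden rest, 64 mm high. Origin: centre of the rest's underside.
- chuck_key: Bystander: T-shaped steel chuck key with a red grip, about 155 mm long and 160 mm across, lying flat, 24 mm high. Origin: on the bench under its shank.
- tool_post: Bystander: grey cast-iron tool post, 90 mm square, 72 mm high plus a small lever up to 122 mm. Origin: centre of its underside.
Not all that is in view belongs to the job. Leave any turquoise or yellow look-alike of the collar alone.

How it is judged:
By the outcome, as a careful person would: the job done as asked, in the order asked, and still so for the second after the job is handed in, with the robot touching nothing.
It also fails if it takes over 64 s, if anything falls off the work surface, if the arm or the gripper's body presses on something with over 40 N, if the wrist force passes 120 N, or if a joint passes its speed limit or range.

### The arm

A 6-joint arm with a two-finger parallel gripper is mounted at the origin on the work surface. World frame = base frame: x ahead of the robot, y to its left, z up, the work surface at z = 0. Lengths are in mm, angles in rad, forces in N, time in s.
With the tool pointing down it reaches from about 325 to 875 mm from the base axis. Payload 4.4 kg.
Tool frame: the origin (TCP) lies between the finger pads; the fingertips stand manip.nose_length ahead of it and the grasp point (between the pads) lies 5 mm behind it (manip.nose_length is the distance from the TCP to the fingertips, in mm); z points along the fingers, y is the line along which they close (so a half turn about z gives the same grasp; the last joint's range is limited). The gripper opens to 85 mm and grips with 20 to 120 N. Pads are 22 mm wide; open, the fingers measure 114 mm over their backs; the gripper's body (76 mm by 85 mm) begins 54 mm behind the grasp point. The pads swing forward as they close: fully open they stand 13 mm farther back than shut.
Start: joints at [-1.258, 0.207, 1.542, -0, 1.393, -0.15], TCP at [256.7, -514.521, 245.282] pointing down, gripper open.
Joint ranges: [-2.73, 2.73], [-0.86, 2.22], [0.23, 2.46], [-1.11, 4.25], [0.08, 2.63], [-2.82, 2.82]. Speed limits (rad/s): [2.79, 2.79, 3.14, 3.14, 3.14, 3.14].

### API

Orientations are given as a unit quaternion [w, x, y, z].
In Python, from rig import manip, viewer gives the robot as it stands.
- The arm moves only by the tool carry_out, never from a script. Its argument "motion" is a list that holds one entry, the list of rows, each a list of 7 numbers: the turn, a rotation vector about the world's x, y, z each as a share of 180 degrees, from -1 to 1, then the shift along the world's x, y, z each as a share of 10 cm, from -1 to 1, then the finger opening in mm, from 0 to 85.4. A call has exactly 5 rows; each row is the pose to reach, as a shift and turn from the pose commanded when the call began, turning the shorter way round; what a row does not reach only later rows make up. A row lasts 1/12 s, in which the tool goes at most 41.7 mm and 7.16 degrees, less where a joint would pass 70% of its speed; a pose out of reach is approached as far as the arm can. A call with a number of a shift or a turn outside -1 to 1 is refused whole. A call with a gripper value outside its range is refused whole. The fingers move at their own pace and stop on an object; the grip force is fixed at half the most. Time passes only in rows, so rows that repeat a pose let the fingers close, or fill a call up. It gives the time, the measured TCP pose, the force, the opening and the grip force at its end, in the units of the state.
- manip.read_state(): the state, without advancing time (a new reading comes with each control period).
- viewer.grab_frame(name): name is "scene" or "side" or "wrist"; returns a dict with "color" (400x640x3 uint8, red, green, blue), "range_z" (400x640 float32, mm along the optical axis (not along the pixel's ray), 0 where there is no reading), "camera_matrix" (3x3 intrinsics, pixels), "eye" and "attitude" of the camera in the world. Camera axes: x right, y down, z forward; pixel columns grow to the right and rows downward; lengths in mm; the calibration is good to about 2 mm. A picture is of the moment at which its call begins.
- manip.finish_job(): hands the job in; it is judged then, once.
The state is a dict: "t": time; "joints": joint angles; "qvel": joint speeds; "joint_efforts": joint torques, N m; "ee_pos": TCP position; "eef_rot": TCP orientation; "force": force on the tool from outside, world axes, zero at the start; "wrist_torque": the same for the moment, N m; "finger_gap": finger opening in mm; "grasp_force": force on a finger pad.
Only numpy, scipy, OpenCV 4.12 (cv2) and the standard library are available. Lean on these libraries where they do the work, as an engineer would, in place of code of your own. Each camera call takes 0.05 s, during which the arm holds its last target. There are 200 camera calls.

## Working session

There is one attempt and no reset: what is moved stays moved. The work goes in short steps, Python scripts to look and compute and a tool call to move; the robot and the scene stay as the last step left them, time stands still between calls to the robot, and variables do not carry over. Pictures are saved under pics/ and viewed, at most 10 in all, crops included, and the job is handed in when it is done.

Besides the shell and the picture viewer there is one more tool, called after ">>>" as name(argument=value, ...), one argument or row to a line, values as JSON. carry_out: Moves the arm, as the interface text tells. Its arguments: {"type":"object","properties":{"motion":{"type":"array"}},"required":["motion"]}

```bash
ls; mkdir -p pics
cat > h.py <<'E'
import numpy as np, cv2
from rig import manip, viewer
from scipy.spatial.transform import Rotation as R
def Rm(a):
    a=np.array(a,float)
    return a if a.shape==(3,3) else R.from_quat(a,scalar_first=True).as_matrix()
def grab(n):
    f=viewer.grab_frame(n); f['R']=Rm(f['attitude']); f['e']=np.array(f['eye'],float); return f
def cloud(f):
    K=np.array(f['camera_matrix']); d=f['range_z']; v,u=np.mgrid[:d.shape[0],:d.shape[1]]
    c=np.stack([(u-K[0,2])/K[0,0]*d,(v-K[1,2])/K[1,1]*d,d],-1)
    return c@f['R'].T+f['e']
def ray(f,u,v,z):
    K=np.array(f['camera_matrix']); r=f['R']@np.array([(u-K[0,2])/K[0,0],(v-K[1,2])/K[1,1],1])
    return f['e']+r*(z-f['e'][2])/r[2]
def save(f,n): cv2.imwrite('pics/'+n,f['color'][:,:,::-1])
E
python3 - <<'E'
from h import *
s=manip.read_state(); print(s, manip.nose_length)
a=grab('scene'); b=grab('side')
for f in(a,b): print(f['e'],f['attitude'],f['camera_matrix'])
cv2.imwrite('pics/a.png',np.vstack([a['color']])[:,:,::-1]); save(b,'b.png')
E
```

```text
pics
{'t': 0.0, 'joints': array([-1.25851089e+00,  2.07406219e-01,  1.54296845e+00,  3.74457201e-05,
        1.39348119e+00, -1.50493142e-01]), 'qvel': array([-1.09989710e-03, -6.08829450e-05, -1.36303070e-03, -4.75537196e-04,
       -6.66992893e-04,  3.45843263e-04]), 'joint_efforts': array([-3.99109831e-04, -3.83038044e+01, -2.91594905e+01, -3.36403727e-04,
        1.06324075e-02,  1.34215745e-05]), 'ee_pos': array([ 256.47973088, -513.82171816,  244.12666375]), 'eef_rot': array([-1.12939228e-03,  9.73348868e-01,  2.29326625e-01, -7.30772993e-05]), 'force': array([-0.41509648, -0.08199981,  0.00353372]), 'wrist_torque': array([ 0.00283233,  0.03490573, -0.0644828 ]), 'grasp_force': 0.0, 'finger_gap': 85.41834840118642} 14.0
[ 975.79413964 -737.53656722 1370.76255341] [-0.27174836  0.93026082  0.23553852 -0.07272715] [[436.46044275   0.         326.46391197]
 [  0.         436.46044275 203.54174227]
 [  0.           0.           1.        ]]
[ 271.54623319 1261.54990796 1257.64037364] [ 0.0551695  -0.09655819  0.90534612 -0.40985516] [[514.95281271   0.         321.94263396]
 [  0.         514.95281271 196.39560033]
 [  0.           0.           1.        ]]
```

View pics/a.png

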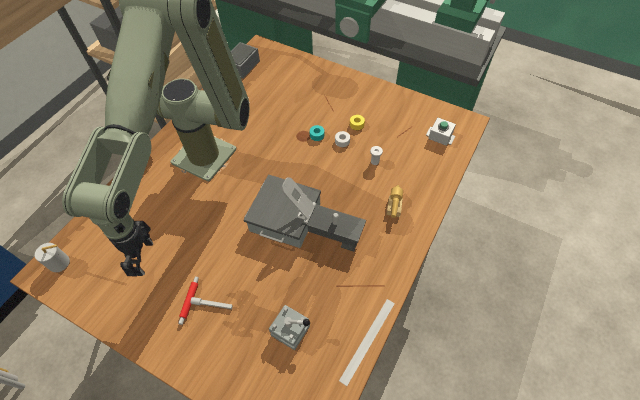

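View pics/b.png

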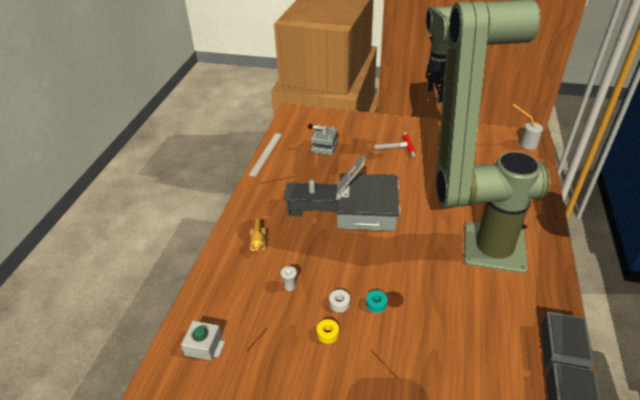

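Scene view: the case is at about (285,210), with the hasp leaning slightly back at (297,195) and the stud at (335,216). The plain collar is at (342,139), between the turquoise ring (317,132) and the yellow ring (357,122), and the collet is at (376,155). In the side view the collar is at (340,300), the stud at (312,187) and the hasp at (350,178).

Run:
```python
from h import *
a=grab('scene'); b=grab('side')
for n,f,cc,sp in (('scene',a,(342,139),(335,216)),('side',b,(340,300),(312,187))):
    P=cloud(f)
    u,v=cc; w=P[v-14:v+15,u-14:u+15].reshape(-1,3); col=f['color'][v-14:v+15,u-14:u+15].reshape(-1,3).astype(int)
    grey=(col.max(1)-col.min(1))<40
    top=w[(abs(w[:,2]-30)<5)&grey]; c,r=cv2.minEnclosingCircle(top[:,:2].astype(np.float32)); print(n,'collar',len(top),np.median(top,0),c,r)
    u,v=sp; w=P[v-12:v+13,u-12:u+13].reshape(-1,3)
    t=w[(w[:,2]>122)&(w[:,2]<140)]; print('stud',len(t),t.mean(0),t[:,2].max())
    # bracket plate & lid
    X=P.reshape(-1,3); m=(X[:,0]>300)&(X[:,0]<900)&(abs(X[:,1]+200)<250)
    for lo,hi in((77,84.5),(85.5,93)):
        q=X[m&(X[:,2]>lo)&(X[:,2]<hi)]; print(lo,len(q),cv2.minAreaRect(q[:,:2].astype(np.float32)))
    q=X[m&(X[:,2]>135)&(X[:,2]<300)]; print('high',len(q),q.min(0),q.max(0)); i=np.argsort(-q[:,2])[:15]; print(q[i].mean(0))
    # hgt profile around objects
for f,cc in((a,(376,155)),(b,(289,278))):
    P=cloud(f);u,v=cc; w=P[v-15:v+16,u-12:u+13].reshape(-1,3); w=w[(w[:,2]>60)&(w[:,2]<78)]; print('collet',w.mean(0),np.ptp(w,0))
```

```text
scene collar 83 [458.18426361 327.00896037  27.42281351] (455.8743896484375, 325.77716064453125) 33.07054901123047
stud 25 [634.00530595 -67.19156824 126.91165276] 134.4225666606901
77 1813 ((517.1028442382812, -206.102783203125), (457.80303955078125, 411.0263977050781), 85.09847259521484)
85.5 1297 ((516.705322265625, -213.73678588867188), (465.6469421386719, 385.18603515625), 89.62226104736328)
high 392 [ 455.25876812 -118.59727148  135.12337569] [525.2597015  -51.82779089 235.37579388]
[462.67738743 -94.42928819 232.43089149]
side collar 220 [454.11254244 331.13000299  29.89326082] (458.1766357421875, 331.7611083984375) 32.91189956665039
stud 27 [632.62337082 -59.70365636 128.08673639] 133.33775564001417
77 949 ((513.8055419921875, -196.40060424804688), (448.56121826171875, 416.19537353515625), 84.34028625488281)
85.5 1875 ((515.688232421875, -199.38531494140625), (451.2452087402344, 411.5303039550781), 85.96245574951172)
high 238 [ 456.23719248 -121.76326949  135.8383541 ] [526.81947989 -44.66816951 238.15785916]
[461.32609053 -85.29625223 234.16806853]
collet [620.02280819 295.65973126  66.35987393] [46.77343383 49.66095616 12.25392418]
collet [619.56210728 300.46305291  69.39171264] [46.65781651 48.26069066 16.9791831 ]
```

Run:
```python
from h import *
for n in('scene','side'):
    f=grab(n); X=cloud(f).reshape(-1,3)
    br=X[(X[:,2]>78)&(X[:,2]<87)&(X[:,0]>575)&(X[:,0]<760)&(X[:,1]>-150)&(X[:,1]<20)]
    print(n,'bracket',cv2.minAreaRect(br[:,:2].astype(np.float32)), np.median(br[:,2]))
    for x0 in range(580,740,30):
        q=br[abs(br[:,0]-x0-10)<10]; 
        if len(q): print(x0+10,q[:,1].min().round(1),q[:,1].max().round(1),end=' | ')
    h=X[(X[:,2]>120)&(X[:,2]<300)&(X[:,0]>430)&(X[:,0]<540)&(X[:,1]>-150)&(X[:,1]<-20)]
    c=h.mean(0); nn=np.linalg.svd(h-c)[2][2]; res=(h-c)@nn
    h2=h[abs(res)<4]; c=h2.mean(0); nn=np.linalg.svd(h2-c)[2][2]; nn*=np.sign(nn[0])
    print('\nhasp',c,nn,len(h),len(h2),'yaw',np.arctan2(nn[1],nn[0]),'lean',np.arccos(nn[2]))
    for z0 in range(120,240,15):
        q=h2[abs(h2[:,2]-z0-7)<7]; print(z0+7,q[:,0].mean().round(),q[:,1].min().round(1),q[:,1].max().round(1),end=' | ')
    print()
    s=X[(X[:,2]>95)&(X[:,2]<135)&(X[:,0]>600)&(X[:,0]<665)&(X[:,1]>-90)&(X[:,1]<-30)]; print('stud',s.min(0),s.max(0),len(s)); st=s[s[:,2]>124]; print(st.mean(0),len(st))
    lid=X[(X[:,2]>84)&(X[:,2]<96)&(X[:,0]>300)&(X[:,0]<560)&(X[:,1]>-230)&(X[:,1]<60)]
    print('lid',cv2.minAreaRect(lid[:,:2].astype(np.float32)))
```

```text
scene bracket ((649.0426025390625, -65.13365936279297), (160.47740173339844, 93.69599914550781), 8.257536888122559) 80.55492828963315
590 -115.9 -25.0 | 620 -114.2 -22.7 | 650 -112.6 -17.3 | 680 -105.1 -16.5 | 710 -103.5 -9.3 | 740 -96.0 -71.7 | 
hasp [494.74865215 -86.77617362 177.72511987] [0.84236061 0.12376566 0.52450993] 461 424 yaw 0.14588338392113176 lean 1.0186569175686166
127 526.0 -110.3 -51.3 | 142 517.0 -113.7 -53.2 | 157 508.0 -113.5 -54.5 | 172 497.0 -115.7 -54.6 | 187 488.0 -115.7 -55.7 | 202 480.0 -118.3 -55.9 | 217 471.0 -120.0 -57.6 | 232 464.0 -113.9 -64.9 | 
stud [623.67560418 -77.90900873  95.15313478] [644.85197797 -51.95593356 131.93641367] 57
[635.36503393 -67.46396071 128.62887349] 17
lid ((448.6347351074219, -94.08101654052734), (224.27980041503906, 209.0486297607422), 8.185845375061035)
side bracket ((649.712158203125, -59.796424865722656), (159.89871215820312, 96.24960327148438), 8.44936752319336) 82.46152520018347
590 -118.0 -20.3 | 620 -106.3 -17.2 | 650 -103.5 -11.1 | 680 -104.1 -5.9 | 710 -97.4 -4.9 | 740 -92.7 -84.2 | 
hasp [494.84266903 -78.50829323 179.36174937] [0.84020062 0.13511351 0.52517354] 271 260 yaw 0.15944592240460273 lean 1.0178772959556774
127 527.0 -113.5 -45.0 | 142 518.0 -109.5 -49.4 | 157 509.0 -114.4 -48.7 | 172 499.0 -111.1 -51.0 | 187 491.0 -113.1 -54.2 | 202 482.0 -114.2 -51.6 | 217 472.0 -118.8 -54.6 | 232 463.0 -115.3 -58.8 | 
stud [621.94673465 -73.09816784  95.79990034] [646.12667826 -49.61988857 134.09616685] 69
[633.77215813 -58.96592694 129.17768955] 24
lid ((451.127197265625, -88.69993591308594), (231.0010223388672, 216.96600341796875), 7.757669925689697)
```

Measured stud (634,-63), case yaw 0.147 rad, hinge (541,-76.5), hasp at about 2.12 rad and collar (457,329). These fit the given heights and sizes. I'll swing the hasp first, so I'm moving in behind it with the fingers nearly shut.

>>> carry_out(
  motion=[
    [[0, 0, -0.03, 0.08, 0.2, 0, 15], [0, 0, -0.06, 0.16, 0.4, 0, 15], [0, 0, -0.1, 0.24, 0.6, 0, 15], [0, 0, -0.1, 0.32, 0.8, 0, 15], [0, 0, -0.1, 0.4, 1, 0, 15]],
  ],
)

```text
t: 0.72
ee_pos: [296.9, -413.5, 245.2]
eef_rot: [-0.0, 0.997, 0.074, -0.0]
force: [1.1, 0.8, -0.5]
finger_gap: 25.5
grasp_force: 0.0
```

>>> carry_out(
  motion=[
    [[0, 0, 0, 0.08, 0.2, 0, 15], [0, 0, 0, 0.16, 0.4, 0, 15], [0, 0, 0, 0.24, 0.6, 0, 15], [0, 0, 0, 0.32, 0.8, 0, 15], [0, 0, 0, 0.4, 1, 0, 15]],
  ],
)

```text
t: 1.13
ee_pos: [336.9, -313.5, 245.3]
eef_rot: [0.0, 0.997, 0.074, 0.0]
force: [-0.1, 0.0, -0.6]
finger_gap: 15.0
grasp_force: 0.0
```

>>> carry_out(
  motion=[
    [[0, 0, 0, 0.08, 0.2, 0, 15], [0, 0, 0, 0.16, 0.4, 0, 15], [0, 0, 0, 0.24, 0.6, 0, 15], [0, 0, 0, 0.32, 0.8, 0, 15], [0, 0, 0, 0.4, 1, 0, 15]],
  ],
)

```text
t: 1.55
ee_pos: [376.9, -213.5, 245.4]
eef_rot: [0.0, 0.997, 0.074, 0.0]
force: [0.0, 0.9, -0.3]
finger_gap: 14.9
grasp_force: 0.0
```

>>> carry_out(
  motion=[
    [[0, 0, 0, 0.06, 0.2, 0, 15], [0, 0, 0, 0.12, 0.4, 0, 15], [0, 0, 0, 0.18, 0.6, 0, 15], [0, 0, 0, 0.24, 0.8, 0, 15], [0, 0, 0, 0.3, 1, 0, 15]],
  ],
)

```text
t: 1.97
ee_pos: [406.9, -113.5, 245.4]
eef_rot: [0.0, 0.997, 0.074, 0.0]
force: [-0.0, -0.6, -0.0]
finger_gap: 15.2
grasp_force: 0.0
```

>>> carry_out(
  motion=[
    [[0, 0, 0, 0, 0.1, -0.05, 15], [0, 0, 0, 0.05, 0.2, -0.1, 15], [0, 0, 0, 0.1, 0.2, -0.17, 15], [0, 0, 0, 0.1, 0.2, -0.23, 15], [0, 0, 0, 0.1, 0.2, -0.23, 15]],
  ],
)

```text
t: 2.38
ee_pos: [415.6, -94.7, 220.4]
eef_rot: [-0.001, 0.997, 0.074, -0.002]
force: [0.2, 0.4, -0.3]
finger_gap: 14.8
grasp_force: 0.0
```

>>> carry_out(
  motion=[
    [[0, 0, 0, 0.12, 0.015, 0.01, 15], [0, 0, 0, 0.24, 0.03, 0.02, 15], [0, 0, 0, 0.36, 0.045, 0.03, 15], [0, 0, 0, 0.48, 0.06, 0.04, 15], [0, 0, 0, 0.6, 0.08, 0.04, 15]],
  ],
)

```text
t: 2.8
ee_pos: [476.2, -87.9, 226.4]
eef_rot: [0.0, 0.997, 0.073, -0.001]
force: [-3.2, -0.5, 1.6]
finger_gap: 15.5
grasp_force: 1.6
```

Run:
```python
from h import *
w=grab('side'); s=grab('scene')
save({'color':np.hstack([s['color'][140:270,200:400],w['color'][110:240,250:450]]).repeat(2,0).repeat(2,1)},'c.png')
```

```text
(no output)
```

View pics/c.png

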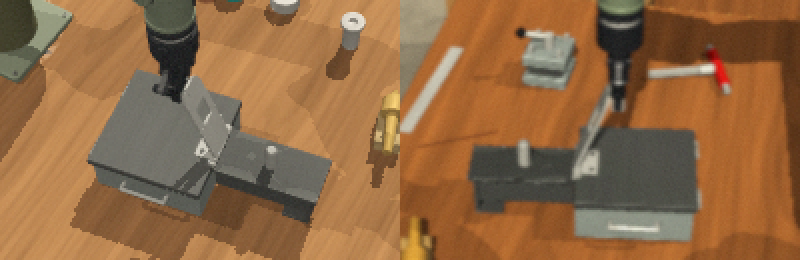

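The crops show the shut fingers behind the strap (left about (185,90), right about (615,90)), the strap nearer upright, and a 3 N contact as expected. I'll follow the arc over.

>>> carry_out(
  motion=[
    [[0, 0, 0, 0.11, 0.016, 0.02, 15], [0, 0, 0, 0.22, 0.03, 0.04, 15], [0, 0, 0, 0.33, 0.05, 0.06, 15], [0, 0, 0, 0.44, 0.06, 0.08, 15], [0, 0, 0, 0.55, 0.08, 0.1, 15]],
  ],
)

```text
t: 3.32
ee_pos: [530.4, -79.3, 235.3]
eef_rot: [-0.0, 0.997, 0.074, -0.002]
force: [-1.7, -0.6, -0.5]
finger_gap: 15.2
grasp_force: 1.0
```

>>> carry_out(
  motion=[
    [[0, 0, 0, 0.18, 0.025, 0.02, 15], [0, 0, 0, 0.36, 0.05, 0.03, 15], [0, 0, 0, 0.5, 0.075, 0.02, 15], [0, 0, 0, 0.63, 0.095, -0.01, 15], [0, 0, 0, 0.74, 0.11, -0.03, 15]],
  ],
)

```text
t: 3.73
ee_pos: [605.0, -68.4, 232.2]
eef_rot: [-0.0, 0.997, 0.074, -0.001]
force: [-1.3, -0.7, 0.1]
finger_gap: 15.1
grasp_force: 0.7
```

>>> carry_out(
  motion=[
    [[0, 0, 0, 0.13, 0.02, -0.1, 15], [0, 0, 0, 0.25, 0.035, -0.2, 15], [0, 0, 0, 0.36, 0.05, -0.31, 15], [0, 0, 0, 0.45, 0.065, -0.43, 15], [0, 0, 0, 0.54, 0.08, -0.56, 15]],
  ],
)

```text
t: 4.15
ee_pos: [659.8, -60.8, 177.0]
eef_rot: [0.0, 0.997, 0.074, -0.0]
force: [-0.8, -0.3, -0.3]
finger_gap: 14.6
grasp_force: 0.4
```

>>> carry_out(
  motion=[
    [[0, 0, 0, 0.06, 0.01, -0.14, 15], [0, 0, 0, 0.11, 0.015, -0.28, 15], [0, 0, 0, 0.14, 0.02, -0.4, 15], [0, 0, 0, 0.16, 0.02, -0.52, 15], [0, 0, 0, 0.18, 0.02, -0.63, 15]],
  ],
)

```text
t: 4.57
ee_pos: [677.2, -57.9, 113.0]
eef_rot: [-0.0, 0.997, 0.074, -0.001]
force: [-0.4, -0.5, 2.1]
finger_gap: 15.0
grasp_force: 0.3
```

>>> carry_out(
  motion=[
    [[0, 0, 0, 0, 0, -0.04, 15], [0, 0, 0, 0, 0, -0.08, 15], [0, 0, 0, 0, 0, -0.1, 15], [0, 0, 0, 0, 0, -0.11, 15], [0, 0, 0, 0, 0, -0.12, 15]],
  ],
)

```text
t: 4.98
ee_pos: [678.0, -57.6, 102.9]
eef_rot: [0.0, 0.997, 0.074, 0.0]
force: [-0.3, 0.8, 0.8]
finger_gap: 15.1
grasp_force: 0.3
```

>>> carry_out(
  motion=[
    [[0, 0, 0, 0, 0, -0.005, 15], [0, 0, 0, 0, 0, -0.01, 15], [0, 0, 0, 0, 0, -0.015, 15], [0, 0, 0, 0, 0, -0.02, 15], [0, 0, 0, 0, 0, -0.02, 15]],
  ],
)

```text
t: 5.4
ee_pos: [678.0, -57.6, 102.3]
eef_rot: [0.0, 0.997, 0.074, 0.0]
force: [-3.6, -0.2, 7.7]
finger_gap: 15.1
grasp_force: 3.6
```

>>> carry_out(
  motion=[
    [[0, 0, 0, 0, 0, -0.01, 15], [0, 0, 0, 0, 0, -0.02, 15], [0, 0, 0, 0, 0, -0.03, 15], [0, 0, 0, 0, 0, -0.03, 15], [0, 0, 0, 0, 0, -0.03, 15]],
  ],
)

```text
t: 5.82
ee_pos: [678.1, -57.6, 102.2]
eef_rot: [0.0, 0.997, 0.074, 0.0]
force: [-9.2, 1.8, 18.4]
finger_gap: 15.1
grasp_force: 9.0
```

>>> carry_out(
  motion=[
    [[0, 0, 0, 0, 0, 0.15, 15], [0, 0, 0, 0, 0, 0.35, 15], [0, 0, 0, 0, 0, 0.6, 15], [0, 0, 0, 0, 0, 0.8, 15], [0, 0, 0, 0, 0, 1, 15]],
  ],
)

```text
t: 6.23
ee_pos: [678.0, -57.5, 198.8]
eef_rot: [0.0, 0.997, 0.074, 0.001]
force: [0.2, 0.1, -0.0]
finger_gap: 14.9
grasp_force: 0.0
```

>>> carry_out(
  motion=[
    [[0, 0, 0, 0, 0.2, 0.1, 85], [0, 0, 0, -0.1, 0.4, 0.2, 85], [0, 0, 0, -0.25, 0.6, 0.2, 85], [0, 0, 0, -0.4, 0.8, 0.2, 85], [0, 0, 0, -0.55, 1, 0.2, 85]],
  ],
)

```text
t: 6.65
ee_pos: [622.4, 43.3, 217.8]
eef_rot: [0.0, 0.997, 0.074, 0.001]
force: [0.3, 0.3, -0.5]
finger_gap: 74.6
grasp_force: 0.0
```

>>> carry_out(
  motion=[
    [[0, 0, 0, -0.1, 0.2, 0, 85], [0, 0, 0, -0.2, 0.4, 0, 85], [0, 0, 0, -0.3, 0.6, 0, 85], [0, 0, 0, -0.4, 0.8, 0, 85], [0, 0, 0, -0.55, 1, 0, 85]],
  ],
)

```text
t: 7.07
ee_pos: [567.9, 143.4, 217.6]
eef_rot: [-0.0, 0.997, 0.074, 0.001]
force: [0.5, 0.6, -0.4]
finger_gap: 84.9
grasp_force: 0.0
```

>>> carry_out(
  motion=[
    [[0, 0, 0, -0.1, 0.2, 0, 85], [0, 0, 0, -0.2, 0.4, 0, 85], [0, 0, 0, -0.3, 0.6, 0, 85], [0, 0, 0, -0.4, 0.8, 0, 85], [0, 0, 0, -0.5, 1, 0, 85]],
  ],
)

```text
t: 7.48
ee_pos: [517.3, 243.5, 217.6]
eef_rot: [-0.0, 0.997, 0.074, 0.001]
force: [-0.2, 0.1, -0.1]
finger_gap: 85.0
grasp_force: 0.0
```

Run:
```python
from h import *
s=grab('scene'); w=grab('side'); k=grab('wrist'); print(k['e'],manip.read_state()['ee_pos'])
save({'color':np.hstack([s['color'][150:270,220:400],w['color'][150:270,260:440]]).repeat(2,0).repeat(2,1)},'d.png'); save(k,'k.png')
for f in(s,w):
    X=cloud(f).reshape(-1,3); d=np.array([.989,.147]); r=(X[:,:2]-[541,-76.5])@d; q=(X[:,:2]-[541,-76.5])@[-.147,.989]
    for lo in(20,50,125,140,152,172): m=(r>lo)&(r<lo+10)&(abs(q)<25)&(X[:,2]<120); print(lo,X[m,2].mean().round(1),end=' ')
    m=(X[:,2]>124)&(X[:,2]<136)&(r>75)&(r<115)&(abs(q)<22); print('stud',X[m].mean(0),X[m].min(0),X[m].max(0))
X=cloud(k).reshape(-1,3); C=k['color'].reshape(-1,3).astype(int)
m=(X[:,2]>15)&(X[:,2]<45)&(np.hypot(X[:,0]-457,X[:,1]-329)<55); print('near',m.sum(), X[m].mean(0) if m.any() else '')
for n,f in(('s',s),('w',w),('k',k)):
    hs=cv2.cvtColor(f['color'],cv2.COLOR_RGB2HSV); P=cloud(f)
    for nm,h in(('yel',27),('turq',88)):
        m=(abs(hs[...,0].astype(int)-h)<7)&(hs[...,1]>130)&(hs[...,2]>90)&(abs(P[...,2]-28)<8); 
        if m.sum()>10: print(n,nm,P[m].mean(0),m.sum())
```

```text
[597.71535098 257.94368783 346.63703244] [517.18920562 243.65807647 217.5029098 ]
20 85.8 50 85.7 125 86.5 140 85.1 152 85.0 172 63.6 stud [632.70849061 -66.68027264 128.39995527] [625.71659351 -72.89101966 124.45588639] [639.58101222 -58.4406062  132.49232886]
20 0.3 50 nan 125 68.4 140 77.4 152 73.5 172 80.2 stud [639.88777424 -56.66985597 128.37421004] [637.57633662 -59.09128935 127.41187526] [642.88814767 -52.2368928  129.37056541]
near 2176 [459.87905176 330.00501291  28.93002359]
s yel [469.8703645  438.31219947  26.17277191] 120
s turq [351.25368209 304.42401403  27.07076455] 109
w yel [467.96807431 445.11413821  29.42955642] 299
w turq [347.77848171 313.79791581  29.30992102] 259
k yel [473.58005794 435.22748788  26.40745519] 624
k turq [351.95618512 306.50099072  29.78539188] 1247<stdin>:6: RuntimeWarning: Mean of empty slice.
  ret = ret.dtype.type(ret / rcount)
```

View pics/d.png

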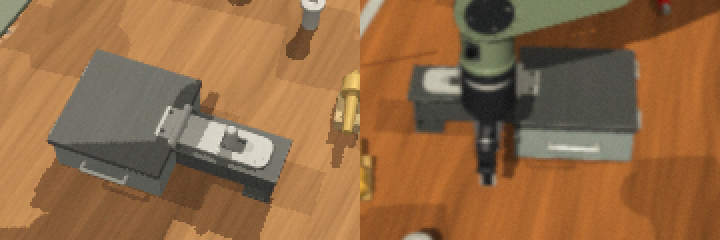

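View pics/k.png

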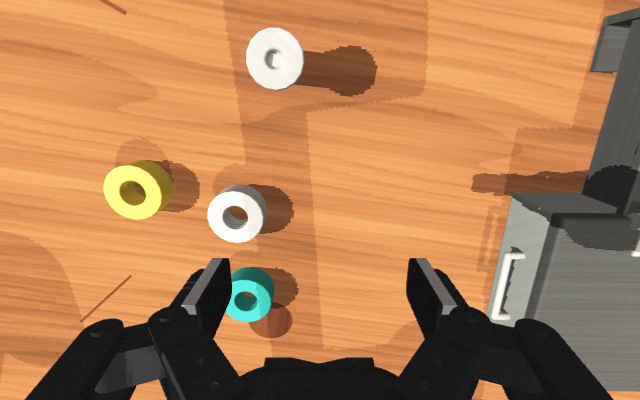

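The crops show the strap flat around the stud (left (235,145)). In the wrist view the collar is at (237,213), with yellow at (138,190), turquoise at (248,295) and the collet at (275,58). Next is an exact collar centre and a check of the stud from the wrist image.

Run:
```python
from h import *
k=grab('wrist'); P=cloud(k)
hs=cv2.cvtColor(k['color'],cv2.COLOR_RGB2HSV)
m=((hs[...,1]<50)&(hs[...,2]>120)).astype(np.uint8); m[:160]=0;m[260:]=0;m[:,:190]=0;m[:,290:]=0
t=(m>0)&(P[...,2]>27); q=P[t]; print(q.mean(0),t.sum(), q.min(0),q.max(0)); print(cv2.minEnclosingCircle(q[:,:2].astype(np.float32)))
tt=t.astype(np.uint8); cs,_=cv2.findContours(tt,cv2.RETR_CCOMP,cv2.CHAIN_APPROX_NONE)
for c in cs:
    if len(c)>25:
        e=cv2.fitEllipse(c); g=ray(k,*e[0],30); print(len(c),e,g)
```

```text
[459.17120867 330.1803994   31.7672781 ] 1807 [427.2032072  256.55840877  27.12075027] [598.53806755 360.79211483 346.69120269]
((515.437255859375, 302.4305419921875), 94.92115783691406)
150 ((233.12448120117188, 216.99256896972656), (49.852684020996094, 55.54554748535156), 113.38868713378906) [458.53172719 330.6331772   30.        ]
70 ((233.1887969970703, 217.38291931152344), (23.182723999023438, 26.370695114135742), 111.67709350585938) [458.0783339 330.5329073  30.       ]
```

>>> carry_out(
  motion=[
    [[0, 0, 0, -0.12, 0.17, 0, 85], [0, 0, 0, -0.24, 0.35, 0, 85], [0, 0, 0, -0.36, 0.52, 0, 85], [0, 0, 0, -0.48, 0.7, 0, 85], [0, 0, 0, -0.59, 0.87, 0, 85]],
  ],
)

```text
t: 8.1
ee_pos: [459.1, 329.1, 217.4]
eef_rot: [0.0, 0.997, 0.073, 0.0]
force: [-0.1, -0.1, -0.4]
finger_gap: 84.6
grasp_force: 0.0
```

>>> carry_out(
  motion=[
    [[0, 0, 0, 0, 0, -0.2, 85], [0, 0, 0, 0, 0, -0.4, 85], [0, 0, 0, 0, 0, -0.6, 85], [0, 0, 0, 0, 0, -0.8, 85], [0, 0, 0, 0, 0, -1, 85]],
  ],
)

```text
t: 8.52
ee_pos: [459.8, 328.5, 116.6]
eef_rot: [0.0, 0.997, 0.074, 0.001]
force: [0.7, 1.4, -0.8]
finger_gap: 84.8
grasp_force: 0.0
```

>>> carry_out(
  motion=[
    [[0, 0, 0, 0, 0, -0.15, 85], [0, 0, 0, 0, 0, -0.3, 85], [0, 0, 0, 0, 0, -0.45, 85], [0, 0, 0, 0, 0, -0.6, 85], [0, 0, 0, 0, 0, -0.6, 85]],
  ],
)

```text
t: 8.93
ee_pos: [457.3, 327.1, 54.1]
eef_rot: [0.001, 0.997, 0.073, -0.003]
force: [-0.7, 0.1, -0.8]
finger_gap: 84.7
grasp_force: 0.0
```

Run:
```python
from h import *
k=grab('wrist'); s=manip.read_state(); print(s['ee_pos'],s['force']); save(k,'l.png')
P=cloud(k); hs=cv2.cvtColor(k['color'],cv2.COLOR_RGB2HSV)
m=(np.hypot(P[...,0]-458,P[...,1]-330)<40)&(abs(P[...,2]-30)<5)&(hs[...,1]<50)&(hs[...,2]>120)
cs,_=cv2.findContours(m.astype(np.uint8),cv2.RETR_CCOMP,cv2.CHAIN_APPROX_NONE)
for c in cs:
    if len(c)>40: e=cv2.fitEllipse(c); print(e,ray(k,*e[0],30))
```

```text
[458.06673585 327.7612018   55.54032796] [-0.47363851 -0.24820878 -0.08737367]
((312.1064758300781, 247.2843780517578), (99.42826843261719, 108.80250549316406), 96.89321899414062) [459.4053625  331.49385828  30.        ]
((312.6567687988281, 248.97659301757812), (42.71581268310547, 53.08935546875), 92.64179229736328) [458.41477639 331.04592665  30.        ]
```

View pics/l.png

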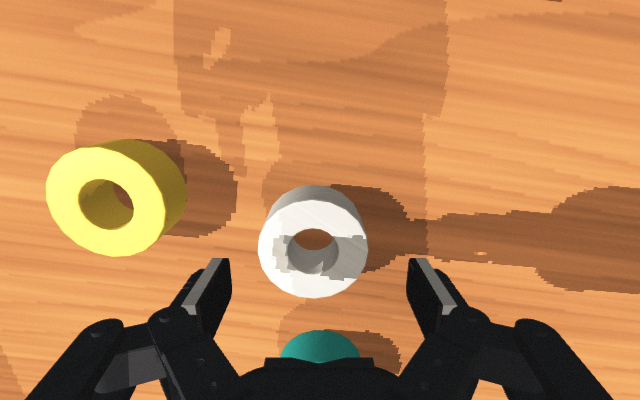

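The collar is centred between the open fingers at (313,247), and yellow is clear of them. Lowering the last 40 mm and closing.

>>> carry_out(
  motion=[
    [[0, 0, 0, 0, 0.02, -0.1, 85], [0, 0, 0, 0, 0.02, -0.2, 85], [0, 0, 0, 0, 0.02, -0.3, 85], [0, 0, 0, 0, 0.02, -0.38, 85], [0, 0, 0, 0, 0.02, -0.41, 85]],
  ],
)

```text
t: 9.4
ee_pos: [457.6, 330.9, 14.5]
eef_rot: [0.001, 0.997, 0.074, -0.001]
force: [-0.7, 0.5, 0.3]
finger_gap: 85.0
grasp_force: 0.0
```

>>> carry_out(
  motion=[
    [[0, 0, 0, 0, 0, 0, 50], [0, 0, 0, 0, 0, 0, 50], [0, 0, 0, 0, 0, 0, 50], [0, 0, 0, 0, 0, 0, 50], [0, 0, 0, 0, 0, 0, 50]],
  ],
)

```text
t: 9.82
ee_pos: [459.2, 331.8, 16.8]
eef_rot: [-0.0, 0.997, 0.074, 0.001]
force: [1.0, -0.4, 0.3]
finger_gap: 60.7
grasp_force: 65.3
```

>>> carry_out(
  motion=[
    [[0, 0, 0, 0, 0, 0, 50], [0, 0, 0, 0, 0, 0, 50], [0, 0, 0, 0, 0, 0, 50], [0, 0, 0, 0, 0, 0, 50], [0, 0, 0, 0, 0, 0, 50]],
  ],
)

```text
t: 10.23
ee_pos: [459.2, 331.8, 16.8]
eef_rot: [-0.0, 0.997, 0.074, 0.001]
force: [-0.4, 1.2, 3.9]
finger_gap: 61.0
grasp_force: 65.5
```

>>> carry_out(
  motion=[
    [[0, 0, 0, 0, 0, 0.05, 50], [0, 0, 0, 0, 0, 0.2, 50], [0, 0, 0, 0, 0, 0.4, 50], [0, 0, 0, 0, 0, 0.6, 50], [0, 0, 0, 0, 0, 0.8, 50]],
  ],
)

```text
t: 10.65
ee_pos: [457.4, 330.7, 96.0]
eef_rot: [0.001, 0.997, 0.074, -0.002]
force: [0.3, -0.2, -1.5]
finger_gap: 60.7
grasp_force: 65.4
```

>>> carry_out(
  motion=[
    [[0, 0, 0, 0, 0, 0.2, 50], [0, 0, 0, 0, 0, 0.4, 50], [0, 0, 0, 0, 0, 0.6, 50], [0, 0, 0, 0, 0, 0.75, 50], [0, 0, 0, 0, 0, 0.8, 50]],
  ],
)

```text
t: 11.07
ee_pos: [459.5, 331.9, 178.6]
eef_rot: [-0.001, 0.997, 0.074, 0.002]
force: [0.4, 0.7, -0.8]
finger_gap: 61.0
grasp_force: 65.5
```

>>> carry_out(
  motion=[
    [[0, 0, 0, 0.05, -0.1, 0, 50], [0, 0, 0, 0.14, -0.3, 0, 50], [0, 0, 0, 0.24, -0.54, 0, 50], [0, 0, 0, 0.34, -0.77, 0, 50], [0, 0, 0, 0.44, -1, 0, 50]],
  ],
)

```text
t: 11.48
ee_pos: [501.6, 229.3, 173.9]
eef_rot: [0.001, 0.997, 0.074, -0.002]
force: [0.5, 0.3, -2.1]
finger_gap: 61.1
grasp_force: 65.4
```

>>> carry_out(
  motion=[
    [[0, 0, 0, 0.09, -0.2, 0, 50], [0, 0, 0, 0.18, -0.4, 0, 50], [0, 0, 0, 0.26, -0.6, 0, 50], [0, 0, 0, 0.35, -0.8, 0, 50], [0, 0, 0, 0.44, -1, 0, 50]],
  ],
)

```text
t: 11.9
ee_pos: [545.5, 129.4, 173.8]
eef_rot: [0.0, 0.997, 0.074, -0.002]
force: [0.3, 0.2, -1.6]
finger_gap: 61.1
grasp_force: 65.4
```

>>> carry_out(
  motion=[
    [[0, 0, 0, 0.09, -0.2, 0, 50], [0, 0, 0, 0.18, -0.4, 0, 50], [0, 0, 0, 0.26, -0.6, 0, 50], [0, 0, 0, 0.35, -0.8, 0, 50], [0, 0, 0, 0.44, -1, 0, 50]],
  ],
)

```text
t: 12.32
ee_pos: [589.3, 29.6, 173.7]
eef_rot: [-0.0, 0.997, 0.074, -0.002]
force: [-0.5, 0.3, -1.3]
finger_gap: 60.7
grasp_force: 65.4
```

Run:
```python
from h import *
k=grab('wrist'); s=manip.read_state(); print(s['ee_pos'],s['eef_rot'],s['finger_gap']); save(k,'m.png')
X=cloud(k).reshape(-1,3); d=np.array([.989,.147]); r=(X[:,:2]-[541,-76.5])@d; q=(X[:,:2]-[541,-76.5])@[-.147,.989]
m=(r>70)&(r<120)&(abs(q)<25)&(X[:,2]>110)&(X[:,2]<138); print('stud',m.sum(),X[m].mean(0) if m.any() else '')
```

```text
[591.34230452  25.46066976 174.01296863] [ 0.00182563  0.99735412  0.0726648  -0.00111598] 60.998278263719335
stud 1417 [635.36818532 -59.91043389 125.50530047]
```

View pics/m.png

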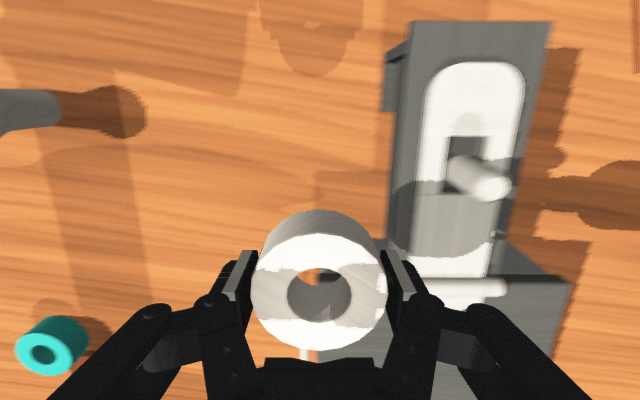

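In the wrist view the collar sits squarely in the jaws with its bore at (320,293). The strap's slot is around the stud, whose top is at (490,187). Measuring both in the same view.

```bash
cat > m.py <<'E'
from h import *
for i in range(2): k=grab('wrist')
s=manip.read_state(); T=s['ee_pos']; P=cloud(k); hs=cv2.cvtColor(k['color'],cv2.COLOR_RGB2HSV); print('tcp',T,s['eef_rot'])
zt=T[2]+13.2
top=(abs(P[...,2]-zt)<4)&(np.hypot(P[...,0]-T[0],P[...,1]-T[1])<36); print('top z',np.median(P[top],0))
cs,_=cv2.findContours(top.astype(np.uint8),cv2.RETR_CCOMP,cv2.CHAIN_APPROX_NONE)
for c in cs:
    if len(c)>60: e=cv2.fitEllipse(c); print('collar',len(c),e,ray(k,*e[0],zt)-T)
d=np.hypot(P[...,0]-634,P[...,1]+62)
st=(d<25)&(P[...,2]>127.5)&(P[...,2]<135); q=P[st]; print('stud',st.sum(),q.mean(0),q.min(0),q.max(0))
v,u=np.nonzero(st)
if len(u): print('ray',u.mean(),v.mean(),ray(k,u.mean(),v.mean(),130), cv2.minEnclosingCircle(q[:,:2].astype(np.float32)))
E
python3 m.py
```

```text
tcp [589.76204479  29.32579561 174.04079065] [-1.99235448e-04  9.97354240e-01  7.26682426e-02 -1.95084634e-03]
top z [593.62051406  28.67135196 187.60174972]
collar 498 ((317.7101135253906, 288.8642578125), (118.79192352294922, 147.66104125976562), 92.02717590332031) [ 2.56152955 -0.65814908 13.2       ]
collar 170 ((318.505126953125, 291.3160095214844), (49.139984130859375, 61.578548431396484), 90.10562133789062) [ 1.36100761 -1.18630635 13.2       ]
stud 715 [634.37551541 -62.46032446 129.8477193 ] [624.38894964 -72.86781599 127.5069548 ] [643.45669194 -53.87845246 132.91289702]
ray 482.27272727272725 188.8 [634.44203534 -62.37527199 130.        ] ((634.1336059570312, -63.3435173034668), 9.858877182006836)
```

>>> carry_out(
  motion=[
    [[0, 0, 0, 0.09, -0.18, 0, 50], [0, 0, 0, 0.18, -0.36, 0, 50], [0, 0, 0, 0.26, -0.55, 0, 50], [0, 0, 0, 0.35, -0.73, 0, 50], [0, 0, 0, 0.43, -0.91, 0, 50]],
  ],
)

```text
t: 12.88
ee_pos: [632.7, -59.4, 174.6]
eef_rot: [-0.001, 0.997, 0.075, -0.002]
force: [0.0, -0.3, -2.0]
finger_gap: 60.7
grasp_force: 65.6
```

```bash
python3 m.py
python3 - <<'E'
from h import *
k=grab('wrist'); save({'color':k['color'][180:380,200:440].repeat(2,0).repeat(2,1)},'n.png')
E
```

```text
tcp [633.52974569 -61.62310807 174.80130186] [ 2.36891447e-04  9.97317319e-01  7.31936912e-02 -8.90115899e-04]
top z [637.24919553 -62.30999126 188.34046349]
collar 500 ((317.7688293457031, 288.8273620605469), (118.81033325195312, 147.60218811035156), 92.01837921142578) [ 2.54804372 -0.72387308 13.2       ]
collar 172 ((318.5404968261719, 291.2242126464844), (49.001583099365234, 61.52334976196289), 89.83113861083984) [ 1.37697691 -1.24045442 13.2       ]m.py:10: RuntimeWarning: Mean of empty slice.
  st=(d<25)&(P[...,2]>127.5)&(P[...,2]<135); q=P[st]; print('stud',st.sum(),q.mean(0),q.min(0),q.max(0))
  ret = um.true_divide(
Traceback (most recent call last):
  File "m.py", line 10, in <module>
    st=(d<25)&(P[...,2]>127.5)&(P[...,2]<135); q=P[st]; print('stud',st.sum(),q.mean(0),q.min(0),q.max(0))
                                                                                        ~~~~~^^^
ValueError: zero-size array to reduction operation minimum which has no identity
```

View pics/n.png

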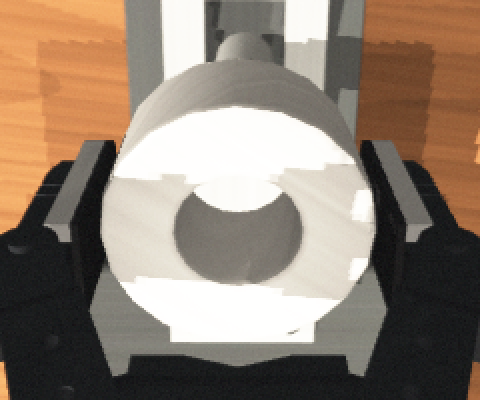

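The crop shows the bore at (238,230) and the stud beyond it at (245,45), in line left to right. The bore works out at (634.9,-62.9), within 1 mm of the stud. Descending.

>>> carry_out(
  motion=[
    [[0, 0, 0, -0.01, 0, -0.06, 50], [0, 0, 0, -0.01, 0, -0.12, 50], [0, 0, 0, -0.01, 0, -0.18, 50], [0, 0, 0, -0.01, 0, -0.24, 50], [0, 0, 0, -0.01, 0, -0.24, 50]],
  ],
)

```text
t: 13.45
ee_pos: [631.0, -58.5, 149.8]
eef_rot: [-0.001, 0.997, 0.075, -0.002]
force: [-0.4, 1.0, -2.4]
finger_gap: 61.1
grasp_force: 65.6
```

>>> carry_out(
  motion=[
    [[0, 0, 0, 0, 0, -0.02, 50], [0, 0, 0, 0, 0, -0.04, 50], [0, 0, 0, 0, 0, -0.06, 50], [0, 0, 0, 0, 0, -0.08, 50], [0, 0, 0, 0, 0, -0.1, 50]],
  ],
)

```text
t: 13.87
ee_pos: [633.3, -60.0, 142.8]
eef_rot: [0.001, 0.997, 0.074, 0.001]
force: [0.2, -1.3, 2.5]
finger_gap: 60.7
grasp_force: 65.9
```

>>> carry_out(
  motion=[
    [[0, 0, 0, 0, 0, -0.02, 50], [0, 0, 0, 0, 0, -0.04, 50], [0, 0, 0, 0, 0, -0.06, 50], [0, 0, 0, 0, 0, -0.08, 50], [0, 0, 0, 0, 0, -0.1, 50]],
  ],
)

```text
t: 14.28
ee_pos: [634.2, -61.0, 133.3]
eef_rot: [0.001, 0.997, 0.074, 0.002]
force: [3.0, -4.9, 2.2]
finger_gap: 60.7
grasp_force: 65.9
```

>>> carry_out(
  motion=[
    [[0, 0, 0, 0, -0.01, -0.02, 50], [0, 0, 0, 0, -0.01, -0.05, 50], [0, 0, 0, 0, -0.01, -0.08, 50], [0, 0, 0, 0, -0.01, -0.11, 50], [0, 0, 0, 0, -0.01, -0.14, 50]],
  ],
)

```text
t: 14.7
ee_pos: [633.6, -61.6, 118.7]
eef_rot: [0.001, 0.997, 0.074, 0.001]
force: [3.1, -4.4, 1.4]
finger_gap: 60.8
grasp_force: 66.0
```

>>> carry_out(
  motion=[
    [[0, 0, 0, 0, 0, -0.03, 50], [0, 0, 0, 0, 0, -0.06, 50], [0, 0, 0, 0, 0, -0.08, 50], [0, 0, 0, 0, 0, -0.1, 50], [0, 0, 0, 0, 0, -0.12, 50]],
  ],
)

```text
t: 15.12
ee_pos: [633.6, -61.6, 106.7]
eef_rot: [0.001, 0.997, 0.074, 0.001]
force: [2.8, -4.7, 0.7]
finger_gap: 60.7
grasp_force: 65.9
```

>>> carry_out(
  motion=[
    [[0, 0, 0, 0, 0, -0.01, 50], [0, 0, 0, 0, 0, -0.015, 50], [0, 0, 0, 0, 0, -0.02, 50], [0, 0, 0, 0, 0, -0.025, 50], [0, 0, 0, 0, 0, -0.03, 50]],
  ],
)

```text
t: 15.53
ee_pos: [633.7, -61.6, 104.8]
eef_rot: [0.001, 0.997, 0.074, 0.001]
force: [-0.2, -4.7, 9.3]
finger_gap: 61.2
grasp_force: 66.5
```

Seated: 9 N at TCP z 104.8, which is the expected height. Releasing and backing off.

>>> carry_out(
  motion=[
    [[0, 0, 0, 0, 0, 0, 70], [0, 0, 0, 0, 0, 0, 85], [0, 0, 0, 0, 0, 0, 85], [0, 0, 0, 0, 0, 0, 85], [0, 0, 0, 0, 0, 0, 85]],
  ],
)

```text
t: 15.95
ee_pos: [632.0, -59.8, 102.5]
eef_rot: [-0.001, 0.997, 0.074, -0.001]
force: [0.5, -0.2, 0.4]
finger_gap: 85.3
grasp_force: 0.0
```

>>> carry_out(
  motion=[
    [[0, 0, 0, 0, 0, 0.02, 85], [0, 0, 0, 0, 0, 0.2, 85], [0, 0, 0, 0, 0, 0.45, 85], [0, 0, 0, 0, 0, 0.7, 85], [0, 0, 0, 0, 0, 1, 85]],
  ],
)

```text
t: 16.37
ee_pos: [631.5, -60.1, 202.8]
eef_rot: [-0.001, 0.997, 0.074, -0.002]
force: [0.3, 0.0, 0.5]
finger_gap: 84.9
grasp_force: 0.0
```

>>> carry_out(
  motion=[
    [[0, 0, 0, -0.1, 0, 0.1, 85], [0, 0, 0, -0.2, 0, 0.2, 85], [0, 0, 0, -0.35, 0, 0.3, 85], [0, 0, 0, -0.5, 0, 0.3, 85], [0, 0, 0, -0.6, 0, 0.3, 85]],
  ],
)

```text
t: 16.78
ee_pos: [572.1, -60.4, 234.5]
eef_rot: [0.0, 0.997, 0.074, 0.001]
force: [0.4, -0.1, -0.2]
finger_gap: 84.9
grasp_force: 0.0
```

Run:
```python
from h import *
k=grab('wrist');k=grab('wrist'); s=grab('scene'); save({'color':np.hstack([k['color'][:,100:500],cv2.resize(s['color'][130:330,220:420],(400,400))])},'p.png')
for f in (k,s):
    X=cloud(f).reshape(-1,3); d=np.hypot(X[:,0]-634.3,X[:,1]+62.6)
    m=(d>16)&(d<29)&(X[:,2]>105)&(X[:,2]<135); print(m.sum(),np.percentile(X[m,2],[5,50,95]),X[m].mean(0))
    A=np.c_[X[m,:2]-[634,-62],np.ones(m.sum())]; print('tilt',np.linalg.lstsq(A,X[m,2],rcond=None)[0])
    r=(X[:,:2]-[541,-76.5])@[.989,.147]; q=(X[:,:2]-[541,-76.5])@[-.147,.989]
    for lo in(40,130,145): w=(r>lo)&(r<lo+10)&(abs(q)<22)&(X[:,2]<130)&(X[:,2]>70); print(lo,np.median(X[w,2]),w.sum())
```

```text
3156 [117.20036115 118.45798028 119.59193072] [634.85545916 -62.0744886  118.3798769 ]
tilt [1.51474600e-03 4.91172828e-04 1.18378618e+02]
40 88.5591084562264 488
130 88.5692837266127 689
145 88.29921231394997 748
149 [109.95080392 114.92560206 119.65245465] [634.24805476 -62.98275969 114.85443167]
tilt [-1.22128108e-02  1.17400918e-02  1.14868999e+02]
40 85.28689965405124 33
130 86.21236839166863 31
145 84.66748825389016 36
```

View pics/p.png

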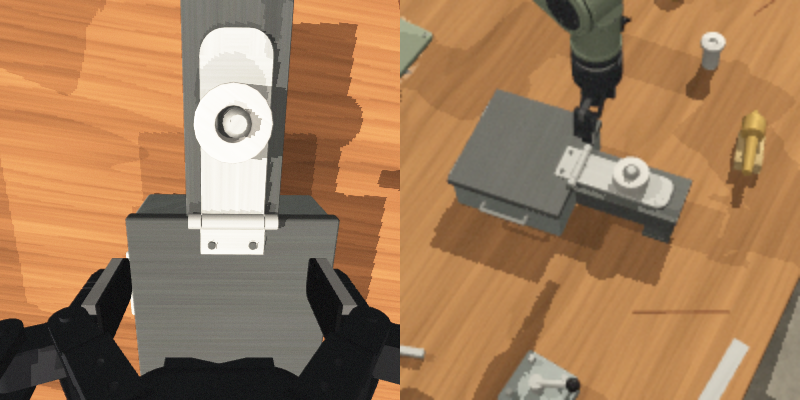

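The collar sits flat on the hasp around the stud (wrist crop (234,122)). Its top measures 118.4 mm with almost no tilt, the strap is level at 88.5 mm, and the gripper is clear. Handing in.

```bash
python3 -c "
from rig import manip
print(manip.finish_job())"
```

```text
the job is handed in; nothing more can be done
None
```

The hasp is closed flat over the stud and the aluminium collar sits flat on it. The collet, live center, chuck key and tool post were not touched, and the job was handed in at about 17 s.

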